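# Stage specimen pots by urgency

## Robot

A 6-joint arm with a two-finger parallel gripper is mounted at the origin on the work surface. World frame = base frame: x ahead of the robot, y to its left, z up, the work surface at z = 0. Lengths are in mm, angles in degrees, forces in N, time in s.
With the tool pointing down it reaches from about 275 to 825 mm from the base axis. Payload 4.9 kg.
Tool frame: the origin (TCP) lies at the very end of the fingers, on their centre line; the grasp point (between the pads) lies 19 mm behind it (manip.pinch_z is the distance from the TCP to the grasp point, in mm); z points along the fingers, x is the direction in which the jaws open and shut, and the axes are right-handed (so a half turn about z gives the same grasp; the last joint's range is limited). The gripper opens to 85 mm and grips with 20 to 120 N. Pads are 22 mm wide; open, the fingers measure 114 mm over their backs; the gripper's body (76 mm by 85 mm) begins 54 mm behind the grasp point. The pads swing forward as they close: fully open they stand 13 mm farther back than shut.
Start: joints at [-83.892, 18.69, -11.035, 60.275, 0, 82.311], TCP at [131.175, -534.146, 231.281] pointing down, gripper open.
Joint ranges: [-152.03, 152.03], [-55.5, 102.48], [-74.3, 77.21], [-110.64, 120.58], [-84.22, 78.4], [-180, 180]. Speed limits (degrees/s): [147.25, 147.25, 180, 180, 180, 180].

## Interface

Orientations are given as [roll, pitch, yaw] about the fixed x, y, z axes, in that order (R = Rz(yaw) Ry(pitch) Rx(roll)).
In Python, from rig import manip, eyes, nets gives the robot as it stands.
- The arm moves only by the shell command python3 -m inch 'ROWS'. ROWS is JSON, a list of rows, each a list of 5 numbers: the shift along the tool's x, y, z in mm, then the turn about the tool's z in degrees, then the opening, from 0 (shut) to 1 (fully open). A call has 1 to 12 rows; each row is the pose to reach, as a shift and turn from the pose commanded when the call began, along the tool's axes at that moment; what a row does not reach only later rows make up. A row lasts 1/8 s, in which the tool goes at most 62.5 mm and 10.7 degrees, less where a joint would pass 70% of its speed; a pose out of reach is approached as far as the arm can. A call with a gripper value outside its range is refused whole. The fingers move at their own pace and stop on an object; the grip force is fixed at half the most. Time passes only in rows, so rows that repeat a pose let the fingers close. It gives the time, the measured TCP pose, the force and the opening at its end, in the units of the state.
- manip.get_state(): the state, without advancing time (a new reading comes with each control period).
- eyes.snapshot(name): name is "side" or "top"; returns the picture (384x512x3 uint8, red, green, blue); there is no depth.
- eyes.get_calibration(name): a dict with "fov_y" (degrees; the focal length in pixels is half the picture's height over the tangent of half this angle, whatever the lens; pixels are square), "cx", "cy" (the principal point, pixels), "D" ([k1, k2, p1, p2, k3] as OpenCV has them; the pictures are not rectified), "position" and "rotation" of the camera in the world. Camera axes: x right, y down, z forward; pixel columns grow to the right and rows downward; lengths in mm; the calibration is good to about 2 mm. A picture is of the moment at which its call begins. get_calibration takes no time and is no camera call.
- manip.job_done(): hands the job in, once; it reports no verdict.
Trained networks look in the newest picture that a camera, given by its name, has taken for a name from the list of things; names that differ only in an ending like _2 or _b are one class to them, and where a whole thing is asked for, a point or a joint stands for the part that bears it (a point fixed in the world has none). Each returns a list of dicts, best first, with "p" (0 to 1); they miss things now and then, are a little off and sometimes report something else, mostly with a low value. They report only what shows in the picture. A call takes as long as a camera call.
- nets.find_in(camera, thing): "position" ([column, row] in pixels, amid what is visible of it).
- nets.outline_of(camera, thing): "mask" (384x512 bool, what is visible of it) and "position" ([column, row] in pixels, amid what is visible of it).
The state is a dict: "t": time; "joint_positions": joint angles; "joint_vel": joint speeds; "joint_torque": joint torques, N m; "ee_pos": TCP position; "ee_rot": TCP orientation; "force": force on the tool from outside, world axes, zero at the start; "ft_torque": the same for the moment, N m; "gripper_width": opening from 0.0 (shut) to 1.0 (fully open).
Only numpy, scipy, OpenCV 4.12 (cv2) and the standard library are available. Lean on these libraries where they do the work, as an engineer would, in place of code of your own. Each camera call takes 0.05 s, during which the arm holds its last target.

## Task

Get the short, wide specimen pots ready for the microscope: stand each one upright in the shallow cup of the same colour as its cap, one after another in order of urgency: red first, then yellow, then blue, then green. Set each pot down gently, do not drop it into its cup. Leave the tall, slim vials where they stand; they have similar caps but are not for today.

Things in the scene. Friction and masses are not known exactly. Their poses are not given: they have to be found in the camera images.
- pot_red: short, wide specimen pot: white round body 41 mm in diameter and 41 mm tall under a red screw cap 44 mm in diameter and 15 mm tall, 56 mm tall in all, closed, 40 to 90 g, loose, standing upright on the pale grey board (6 mm thick). Origin: centre of its underside; z up along its axis; round, so its yaw does not matter
- pot_yellow: short, wide specimen pot: white round body 41 mm in diameter and 41 mm tall under a yellow screw cap 44 mm in diameter and 15 mm tall, 56 mm tall in all, closed, 40 to 90 g, loose, standing upright on the pale grey board (6 mm thick). Origin: centre of its underside; z up along its axis; round, so its yaw does not matter
- pot_blue: short, wide specimen pot: white round body 41 mm in diameter and 41 mm tall under a blue screw cap 44 mm in diameter and 15 mm tall, 56 mm tall in all, closed, 40 to 90 g, loose, standing upright on the pale grey board (6 mm thick). Origin: centre of its underside; z up along its axis; round, so its yaw does not matter
- pot_green: short, wide specimen pot: white round body 41 mm in diameter and 41 mm tall under a green screw cap 44 mm in diameter and 15 mm tall, 56 mm tall in all, closed, 40 to 90 g, loose, standing upright on the pale grey board (6 mm thick). Origin: centre of its underside; z up along its axis; round, so its yaw does not matter
- cup_red: shallow round red cup fixed to the board: outer diameter 68 mm, 12 mm tall, wall 4 mm, so a round recess 60 mm across and 8 mm deep; its floor is 4 mm thick. Origin: centre of its underside, on the board's surface (6 mm above the table); z up
- cup_yellow: shallow round yellow cup fixed to the board: outer diameter 68 mm, 12 mm tall, wall 4 mm, so a round recess 60 mm across and 8 mm deep; its floor is 4 mm thick. Origin: centre of its underside, on the board's surface (6 mm above the table); z up
- cup_blue: shallow round blue cup fixed to the board: outer diameter 68 mm, 12 mm tall, wall 4 mm, so a round recess 60 mm across and 8 mm deep; its floor is 4 mm thick. Origin: centre of its underside, on the board's surface (6 mm above the table); z up
- cup_green: shallow round green cup fixed to the board: outer diameter 68 mm, 12 mm tall, wall 4 mm, so a round recess 60 mm across and 8 mm deep; its floor is 4 mm thick. Origin: centre of its underside, on the board's surface (6 mm above the table); z up
- vial_red: tall, slim amber vial with a red cap, 27 mm in diameter, 78 mm tall, loose, standing upright on the board, the tallest thing there; not part of the job, to be left where it is. Origin: centre of its underside; z up
- vial_blue: tall, slim amber vial with a blue cap, 27 mm in diameter, 78 mm tall, loose, standing upright on the board, the tallest thing there; not part of the job, to be left where it is. Origin: centre of its underside; z up

How it is judged (in metres and radians):
On the way, in this order (a step that is already met when the one before it is completed fails the run):
1. the red pot stands in the red cup, let go (horizontal distance between pot_red and cup_red below 0.012 m and z of pot_red in the frame of cup_red between 0 and 0.0075 m and angle between pot_red's own z axis and vertical below 0.12 rad and contact force between the fingers and pot_red below 0.3 N and linear speed of pot_red below 0.02 m/s and angular speed of pot_red below 0.3 rad/s), for 0.2 s.
2. the yellow pot stands in the yellow cup, let go (horizontal distance between pot_yellow and cup_yellow below 0.012 m and z of pot_yellow in the frame of cup_yellow between 0 and 0.0075 m and angle between pot_yellow's own z axis and vertical below 0.12 rad and contact force between the fingers and pot_yellow below 0.3 N and linear speed of pot_yellow below 0.02 m/s and angular speed of pot_yellow below 0.3 rad/s), for 0.2 s.
3. the blue pot stands in the blue cup, let go (horizontal distance between pot_blue and cup_blue below 0.012 m and z of pot_blue in the frame of cup_blue between 0 and 0.0075 m and angle between pot_blue's own z axis and vertical below 0.12 rad and contact force between the fingers and pot_blue below 0.3 N and linear speed of pot_blue below 0.02 m/s and angular speed of pot_blue below 0.3 rad/s), for 0.2 s.
4. the green pot stands in the green cup, let go (horizontal distance between pot_green and cup_green below 0.012 m and z of pot_green in the frame of cup_green between 0 and 0.0075 m and angle between pot_green's own z axis and vertical below 0.12 rad and contact force between the fingers and pot_green below 0.3 N and linear speed of pot_green below 0.02 m/s and angular speed of pot_green below 0.3 rad/s), for 0.2 s.
At the end, for the whole second after the job is handed in: Each of the four pots stands in the cup of its own colour: axis within 12 mm of the cup's centre, underside on the cup's floor (less than 7.5 mm above the cup's underside), upright within 0.12 rad, at rest and not touched by the fingers (all of step 1 and all of step 2 and all of step 3 and all of step 4).
It fails at once if a vial is shifted by more than 20 mm or tipped over (distance of any of vial_red, vial_blue from where it was at the start of the episode above 0.02 m or angle between any of vial_red, vial_blue's own z axis and vertical above 0.5 rad).
It fails at once if a pot is dropped into its cup (it falls in at more than 0.6 m/s, as from 2 cm or more) ((horizontal distance between pot_red and cup_red below 0.03 m and z of pot_red in the frame of cup_red below 0.025 m and linear speed of pot_red above 0.6 m/s) or (horizontal distance between pot_yellow and cup_yellow below 0.03 m and z of pot_yellow in the frame of cup_yellow below 0.025 m and linear speed of pot_yellow above 0.6 m/s) or (horizontal distance between pot_blue and cup_blue below 0.03 m and z of pot_blue in the frame of cup_blue below 0.025 m and linear speed of pot_blue above 0.6 m/s) or (horizontal distance between pot_green and cup_green below 0.03 m and z of pot_green in the frame of cup_green below 0.025 m and linear speed of pot_green above 0.6 m/s)).
It also fails if it takes over 99 s, if anything falls off the work surface, if the arm or the gripper's body presses on something with over 40 N, if the wrist force passes 120 N, or if a joint passes its speed limit or range.

## Working session

There is one attempt and no reset: what is moved stays moved. The work goes in short steps, Python scripts to look and compute and a shell command to move; the robot and the scene stay as the last step left them, time stands still between calls to the robot, and variables do not carry over. Pictures are saved under pics/ and viewed, and the job is handed in when it is done.

```bash
mkdir -p pics; ls; python3 - <<'E'
from rig import manip, eyes, nets
import cv2
for n in ("top","side"):
    im=eyes.snapshot(n); cv2.imwrite(f"pics/{n}0.png",im[:,:,::-1]); print(eyes.get_calibration(n))
s=manip.get_state(); print(s)
E
```

```text
pics
{'fov_y': 53.24007935636512, 'cx': 260.3162084994807, 'cy': 188.05754673067997, 'D': array([-0.02089296,  0.        ,  0.        ,  0.        ,  0.        ]), 'position': array([ 495.71033748,   15.34513437, 1175.71725848]), 'rotation': array([-176.2610695 ,   -0.20155846,  -90.19496481])}
{'fov_y': 44.371625477167505, 'cx': 254.4831535474046, 'cy': 193.09845866457675, 'D': array([-0.14411039,  0.        ,  0.        ,  0.        ,  0.        ]), 'position': array([ 473.28985935, -922.2770472 ,  886.9967557 ]), 'rotation': array([-132.13380145,   -0.27896438,   -6.35122735])}
{'t': 0.1, 'joint_positions': array([-8.38923815e+01,  1.87277042e+01, -1.10857862e+01,  6.02768273e+01,
       -2.05321565e-04,  8.23098070e+01]), 'joint_vel': array([-0.06333954, -0.08305233,  0.07359231,  0.01353554, -0.05237889,
        0.06132144]), 'joint_torque': array([ 1.14968432e-03, -4.44239545e+01,  2.63038498e+01,  7.93134619e-03,
       -1.77182887e-04, -4.88251061e-06]), 'ee_pos': array([ 131.11566584, -533.59490637,  230.58557667]), 'ee_rot': array([-1.79988117e+02,  8.95328958e-02, -7.62021791e+01]), 'force': array([ 0.55658049,  0.24885441, -0.51391761]), 'ft_torque': array([-0.02173857, -0.02323798, -0.01755875]), 'gripper_width': 1.0030678891778104}
```

View pics/top0.png

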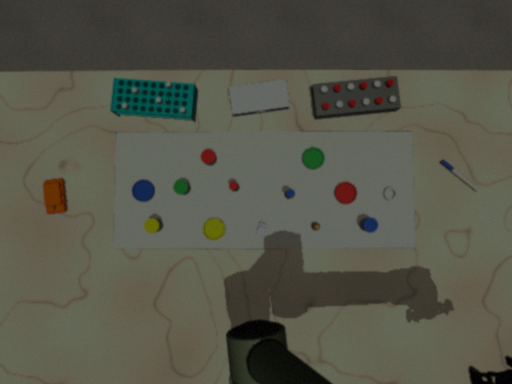

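View pics/side0.png

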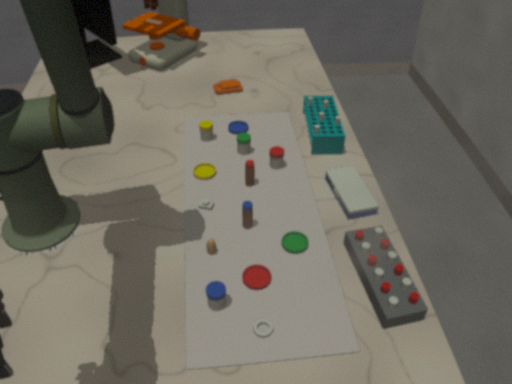

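```bash
cat > h.py <<'E'
import numpy as np, cv2
from scipy.spatial.transform import Rotation as Rt
from scipy.optimize import least_squares
from rig import manip, eyes, nets
def proj(cam,P):
    c=eyes.get_calibration(cam); f=192/np.tan(np.radians(c['fov_y']/2))
    R=Rt.from_euler('xyz',c['rotation'],degrees=True).as_matrix()
    K=np.array([[f,0,c['cx']],[0,f,c['cy']],[0,0,1.]])
    Pc=(np.asarray(P,float)-c['position'])@R
    return cv2.projectPoints(Pc,np.zeros(3),np.zeros(3),K,c['D'])[0][:,0]
def circ(x,y,z,r):
    a=np.linspace(0,2*np.pi,48,endpoint=False)
    return np.c_[x+r*np.cos(a),y+r*np.sin(a),np.full(48,z)]
MOD={'pot':[(0,20.5),(41,20.5),(41,22),(56,22)],'cap':[(41,22),(56,22)],'cup':[(0,34),(12,34)],'vial':[(0,13.5),(78,13.5)]}
def cen(cam,kind,x,y,z0=6):
    P=np.vstack([circ(x,y,z0+z,r) for z,r in MOD[kind]])
    h=cv2.convexHull(proj(cam,P).astype(np.float32)); m=cv2.moments(h)
    return np.array([m['m10']/m['m00'],m['m01']/m['m00']]),m['m00']
def fit(obs,kind,z0=6):
    f=lambda q: np.concatenate([cen(c,kind,*q,z0)[0]-p for c,p in obs])
    r=least_squares(f,[490,0],diff_step=1e-3,x_scale=100.); return r.x,r.fun
def mc(m):
    m=m.astype(np.uint8); M=cv2.moments(m,True); return np.array([M['m10']/M['m00'],M['m01']/M['m00']]),M['m00']
E
python3 - <<'E'
from h import *
np.set_printoptions(precision=1,suppress=True)
for n in [a+'_'+b for a in('pot','cup') for b in('red','yellow','blue','green')]+['vial_red','vial_blue']:
    k=n.split('_')[0]; obs=[]
    for c in('top','side'):
        r=nets.outline_of(c,n)
        print(n,c,[(round(d['p'],2),np.round(d['position']),int(d['mask'].sum())) for d in r[:2]])
        if r: obs.append((c,mc(r[0]['mask'])[0]))
    for o in [obs]+[[q] for q in obs]:
        x,f=fit(o,k); print('   ',x,f,cen(o[0][0],k,*x)[1])
E
```

```text
pot_red top [(0.55, array([210., 155.]), 195)]
pot_red side [(0.52, array([276., 157.]), 298)]
    [653.   0.] [55.3  2.6  5.3 37. ] 195.8086965973489
    [661.7   0. ] [55.2 -0.3] 197.4016394666396
    [645.9   0. ] [ 2.7 37.2] 377.570129717933
pot_yellow top [(0.72, array([153., 226.]), 187)]
pot_yellow side [(0.76, array([205., 128.]), 278)]
    [461.1 329. ] [ 0.4  0.3  0.2 -0.8] 238.16471255908255
    [462.4   0. ] [111.9  -0.3] 182.0549615835771
    [460.2 324.7] [ 0. -0.] 277.2029160274542
pot_blue top []
pot_blue side [(0.78, array([221., 294.]), 511)]
    [ 460.3 -310. ] [ 0. -0.] 539.2511032512411
    [ 460.3 -310. ] [ 0. -0.] 539.2511032512411
pot_green top [(0.54, array([179., 190.]), 201)]
pot_green side [(0.85, array([246., 144.]), 290)]
    [564.9   0. ] [82.9  1.3  5.4 53. ] 181.46178082027473
    [570.2   0. ] [82.9 -0.5] 182.07495239330456
    [560.6   0. ] [ 3.8 53.1] 381.4496155740926
cup_red top [(0.76, array([345., 191.]), 381)]
cup_red side [(0.9, array([256., 276.]), 621)]
    [ 555.7 -248.6] [ 0.2 -0.1 -0.1 -0.2] 408.88414939516224
    [ 555.4 -248. ] [-0.  0
[... 614 characters left out ...]
cup_green top [(0.95, array([310., 158.]), 394)]
cup_green side [(0.84, array([294., 242.]), 457), (0.22, array([278., 157.]), 285)]
    [673.6   0. ] [-49.5  -3.4  -6.3 -42.1] 396.5265237928834
    [662.4   0. ] [-49.5   0.2] 396.50509113725275
    [682.6   0. ] [ -3.1 -42.4] 410.8776321101468
vial_red top [(0.6, array([235., 185.]), 78)]
vial_red side [(0.8, array([248., 177.]), 223)]
    [575.1  88.5] [ 0.3 -0.3 -0.3 -0.4] 88.42801877961028
    [574.3   0. ] [30.5 -0.2] 82.53812949266285
    [570.8   0. ] [ 1.5 20.8] 274.5391024813289
vial_blue top []
vial_blue side [(0.49, array([246., 214.]), 299)]
    [552.4 -80.8] [0. 0.] 295.78600331034977
    [552.4 -80.8] [0. 0.] 295.78600331034977
```

```bash
sed -i 's/    r=least_squares.*/    g=lambda q:f([490+q[0],q[1]]); r=least_squares(lambda q:g((q-1)*100),[1.,1.],diff_step=1e-3); return np.array([490,0])+(r.x-1)*100,r.fun/' h.py
cat >> h.py <<'E'
def colm(im,near,rad=24):
    hsv=cv2.cvtColor(im,cv2.COLOR_RGB2HSV); m=(hsv[...,1]>120)&(hsv[...,2]>35)
    n,l,s,ce=cv2.connectedComponentsWithStats(m.astype(np.uint8),connectivity=4)
    c=[i for i in range(1,n) if s[i,4]>25 and np.hypot(*(ce[i]-near))<rad]
    i=min(c,key=lambda i:np.hypot(*(ce[i]-near))); return ce[i],s[i,4]
E
python3 - <<'E'
from h import *
np.set_printoptions(precision=1,suppress=True)
T=eyes.snapshot('top');S=eyes.snapshot('side')
L={'pot_red':((208,157),(276,153)),'pot_yellow':((152,225),(206,126)),'pot_blue':((370,225),(216,290)),'pot_green':((181,187),(244,139)),
'cup_red':((345,193),(257,277)),'cup_yellow':((214,229),(204,171)),'cup_blue':((143,190),(238,127)),'cup_green':((313,158),(295,242))}
for n,(a,b) in L.items():
    k='cap' if n[:3]=='pot' else 'cup'
    t=colm(T,a);s=colm(S,b);obs=[('top',t[0]),('side',s[0])]
    x,f=fit(obs,k); print(n,t,s,'|',x,f,'|',fit(obs[:1],k)[0],fit(obs[1:],k)[0],'areas',cen('top',k,*x)[1],cen('side',k,*x)[1])
    r=[nets.outline_of(c,n) for c in('top','side')]
    o=[(c,mc(q[0]['mask'])[0]) for c,q in zip(('top','side'),r) if q]
    print('     nets',fit(o,n[:3])[0],[fit([q],n[:3])[0] for q in o])
for n in('vial_red','vial_blue'):
    r=[nets.outline_of(c,n) for c in('top','side')]
    o=[(c,mc(q[0]['mask'])[0]) for c,q in zip(('top','side'),r) if q]
    print(n,fit(o,n[:4])[0],[fit([q],n[:4])[0] for q in o])
E
```

```text
pot_red (array([207.8, 156.2]), np.int32(174)) (array([276.3, 151.6]), np.int32(116)) | [663.1 165.5] [ 0.   0.1  0.1 -0. ] | [663.4 165.5] [662.8 165.3] areas 188.07805196894333 168.38165762880817
     nets [661.8 163.8] [array([661.3, 164.5]), array([662.1, 162. ])]
pot_yellow (array([151.7, 225. ]), np.int32(191)) (array([205.5, 125. ]), np.int32(110)) | [461.5 327.6] [ 0.1  0.1  0.1 -0.3] | [461.9 328. ] [461.  326.2] areas 200.23154820117634 140.57897689077072
     nets [461.5 327.3] [array([462.8, 327.8]), array([460.1, 325.4])]
pot_blue (array([369.7, 224.4]), np.int32(163)) (array([215.4, 289.4]), np.int32(227)) | [ 461.  -307.7] [-0.1  0.1  0.1  0.1] | [ 461.4 -308. ] [ 460.8 -307.4] areas 199.69945249822922 348.45064899674617
     nets [ 461.1 -309.6] [array([ 461.7, -309.2]), array([ 460.8, -310. ])]
pot_green (array([180.6, 186.7]), np.int32(159)) (array([243.2, 136.8]), np.int32(81)) | [573.4 246. ] [-0.4  0.1  0.2  0.7] | [573.7 244.8] [573.1 249.7] areas 192.15983822138514 153.74485555686988
     nets [572.9 240.5] [array([572.9, 240.5])]
cup_red (array([345.3, 192.5])
[... 487 characters left out ...]
8, 152.3]), array([448.8, 151.5])]
cup_blue (array([142.9, 190.2]), np.int32(352)) (array([237.8, 127. ]), np.int32(138)) | [566.1 368.2] [ 0.1  0.1  0.1 -0.2] | [566.3 368.5] [565.8 367. ] areas 415.7391286754282 250.54376622510608
     nets [564.9 367.9] [array([564.7, 368.3]), array([565.1, 366.4])]
cup_green (array([312.7, 157.7]), np.int32(338)) (array([294.5, 242.3]), np.int32(328)) | [ 664.  -151.1] [ 0.4  0.1  0.1 -0.5] | [ 664.4 -149.8] [ 663.6 -152.7] areas 400.2553425016813 521.0591597892344
     nets [ 662.  -150.5] [array([ 662. , -150.5])]
vial_red [509.   95.3] [array([575.1,  89. ]), array([448.6, 107.3])]
vial_blue [507.2  69.3] [array([448.8, 147.7]), array([552.4, -80.8])]
```

```bash
python3 -m inch '[[-28,-34,0,-6.4,1],[-56,-68,0,-12.8,1],[-84,-102,0,-19.2,1],[-112,-136,0,-25.6,1],[-140,-170,0,-32,1],[-168,-204,0,-38.4,1],[-196,-238,0,-44.8,1],[-224,-272,0,-51.2,1],[-252,-306,0,-57.6,1],[-280,-340,0,-64,1],[-300,-370,0,-70.4,1],[-300,-370,0,-76.2,1]]'
```

```text
t: 3.7
ee_pos: [420.3, -152.9, 231.4]
ee_rot: [-180.0, -0.0, 0.4]
force: [-0.2, 0.2, -0.6]
gripper_width: 0.998
```

```bash
python3 -m inch '[[30,-40,10,0,1],[60,-80,20,0,1],[90,-120,30,0,1],[120,-160,40,0,1],[150,-200,50,0,1],[180,-240,60,0,1],[210,-280,70,0,1],[230,-305,85,0,1],[243,-318,101,0,1],[243,-318,101,0,1],[243,-318,101,0,1]]'
```

```text
t: 5.08
ee_pos: [661.6, 162.9, 130.6]
ee_rot: [180.0, 0.0, -0.0]
force: [-0.6, -0.0, 0.5]
gripper_width: 0.995
```

```bash
python3 -m inch '[[1,-2.5,20,0,1],[1.4,-2.5,40,0,1],[1.4,-2.5,60,0,1],[1.4,-2.5,80,0,1],[1.4,-2.5,95,0,1],[1.4,-2.5,100,0,1],[1.4,-2.5,100,0,1]]'; python3 - <<'E'
from h import *
for n in('top','side'):
    im=eyes.snapshot(n); im=im[110:260,110:260] if n=='top' else im[80:230,180:330]
    cv2.imwrite(f'pics/{n}1.png',cv2.resize(im[:,:,::-1],None,fx=3,fy=3))
E
```

```text
t: 5.95
ee_pos: [663.5, 165.7, 30.6]
ee_rot: [-180.0, -0.0, -0.0]
force: [1.0, 0.2, -0.1]
gripper_width: 1.0
```

View pics/side1.png

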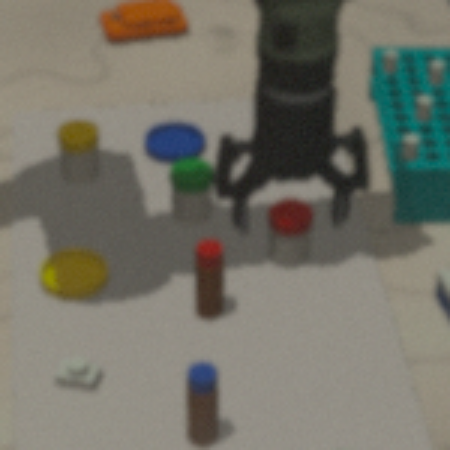

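The gripper straddles the red pot: its cap is at (290,215) in the crop, with a fingertip on each side at (240,215) and (340,215). Closing.

```bash
python3 -m inch '[[0,0,0,0,0],[0,0,0,0,0],[0,0,0,0,0],[0,0,0,0,0],[0,0,0,0,0],[0,0,0,0,0],[0,0,0,0,0],[0,0,0,0,0]]'; python3 -m inch '[[0,0,-5,0,0],[0,0,-15,0,0],[0,0,-30,0,0],[0,0,-50,0,0],[0,0,-70,0,0],[0,0,-90,0,0],[0,0,-100,0,0],[0,0,-100,0,0]]';  python3 - <<'E'
from h import *
for n in('top','side'):
    im=eyes.snapshot(n); im=im[110:260,110:260] if n=='top' else im[80:230,180:330]
    cv2.imwrite(f'pics/{n}2.png',cv2.resize(im[:,:,::-1],None,fx=3,fy=3))
E
```

```text
t: 7.05
ee_pos: [663.7, 166.0, 31.0]
ee_rot: [-180.0, -0.0, -0.0]
force: [-0.8, -0.0, 5.4]
gripper_width: 0.496
t: 8.05
ee_pos: [664.0, 166.0, 131.5]
ee_rot: [-180.0, -0.1, -0.0]
force: [0.4, -0.8, 0.0]
gripper_width: 0.493
```

View pics/side2.png

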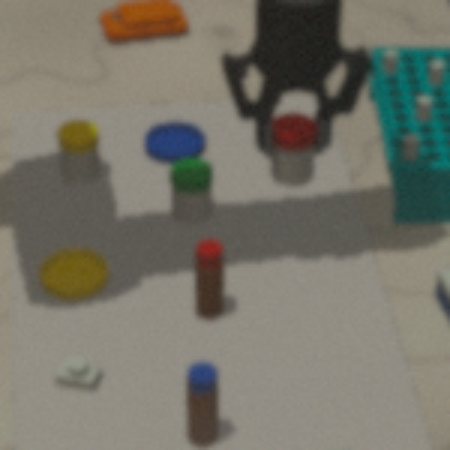

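```bash
python3 -m inch '[[-5,20,0,0,0],[-15,60,0,0,0],[-26,102,0,0,0],[-38,146,0,0,0],[-50,190,0,0,0],[-62,236,0,0,0],[-73,282,0,0,0],[-84,326,0,0,0],[-94,364,0,0,0],[-102,394,0,0,0],[-107,414,0,0,0],[-107,414,0,0,0]]'; python3 - <<'E'
from h import *
np.set_printoptions(precision=1,suppress=True)
print(manip.get_state()['ee_pos'])
for n in('top','side'):
    im=eyes.snapshot(n); 
    cv2.imwrite(f'pics/{n}3.png',cv2.resize((im[110:260,260:410] if n=='top' else im[180:330,180:330])[:,:,::-1],None,fx=3,fy=3))
E
```

```text
t: 9.65
ee_pos: [555.5, -249.4, 129.9]
ee_rot: [-180.0, 0.0, -0.2]
force: [-1.1, 0.4, -0.8]
gripper_width: 0.495
[ 555.5 -249.4  129.9]
```

View pics/side3.png

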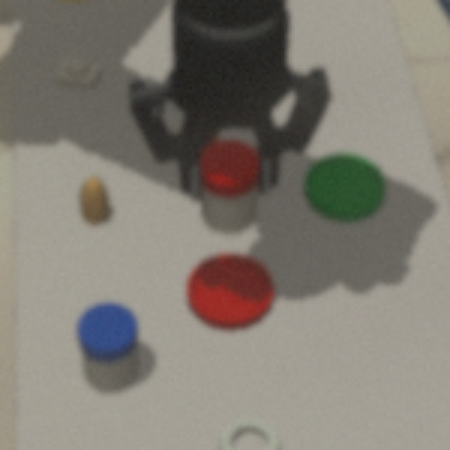

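```bash
cat > held.py <<'E'
from h import *
import sys
np.set_printoptions(precision=1,suppress=True)
# usage: held.py col row z0
u=(float(sys.argv[1]),float(sys.argv[2])); z0=float(sys.argv[3])
c,a=colm(eyes.snapshot('side'),u); x,f=fit([('side',c)],'cap',z0)
print('cap',c,a,'expected area',cen('side','cap',*x,z0)[1],'pot xy',x,'tcp',manip.get_state()['ee_pos'])
E
python3 held.py 256 235 106
```

```text
cap [255.9 235.2] 294 expected area 350.28232535289135 pot xy [ 554.8 -249.9] tcp [ 556.3 -247.1  130.1]
```

```bash
python3 -m inch '[[1,-1,12,0,0],[1,-1,30,0,0],[1,-1,50,0,0],[1,-1,68,0,0],[1,-1,80,0,0],[1,-1,86,0,0],[1,-1,89,0,0],[1,-1,92,0,0],[1,-1,94,0,0],[1,-1,95,0,0],[1,-1,95,0,0]]'; python3 -m inch '[[0,0,0.5,0,0],[0,0,0.5,0,0]]'
```

```text
t: 11.18
ee_pos: [557.4, -247.1, 35.3]
ee_rot: [180.0, -0.0, -0.0]
force: [0.1, -0.5, -1.2]
gripper_width: 0.497
t: 11.42
ee_pos: [557.5, -247.1, 35.0]
ee_rot: [180.0, -0.0, -0.0]
force: [-0.0, -0.8, 0.3]
gripper_width: 0.491
```

```bash
python3 -m inch '[[0,0,0.5,0,0],[0,0,1,0,0]]'; python3 -m inch '[[0,0,0.5,0,0],[0,0,1,0,0]]'
```

```text
t: 11.68
ee_pos: [557.7, -247.3, 34.9]
ee_rot: [180.0, -0.0, -0.0]
force: [-1.6, 1.2, 9.6]
gripper_width: 0.493
t: 11.92
ee_pos: [557.7, -247.4, 34.8]
ee_rot: [179.9, -0.1, -0.0]
force: [-3.9, 1.7, 16.8]
gripper_width: 0.496
```

```bash
python3 -m inch '[[0,0,-1,0,0],[0,0,-1,0,0.7],[0,0,-1,0,1],[0,0,-1,0,1],[0,0,-1,0,1],[0,0,-1,0,1],[0,0,-20,0,1],[0,0,-45,0,1],[0,0,-70,0,1],[0,0,-96,0,1],[0,0,-96,0,1]]'; python3 - <<'E'
from h import *
np.set_printoptions(precision=1,suppress=True)
im=eyes.snapshot('side'); cv2.imwrite(f'pics/side4.png',cv2.resize((im[180:330,180:330])[:,:,::-1],None,fx=3,fy=3))
for n in('pot_red','cup_red'):
    r=nets.outline_of('side',n); print(n,r and (r[0]['p'],r[0]['position'],fit([('side',mc(r[0]['mask'])[0])],n[:3],10 if n[:3]=='pot' else 6)[0]))
E
```

```text
t: 13.3
ee_pos: [558.9, -247.9, 131.0]
ee_rot: [179.9, -0.2, 0.0]
force: [0.5, -0.6, -0.0]
gripper_width: 0.999
pot_red (0.95, [256.5, 268.8], array([ 556.9, -248. ]))
cup_red (0.59, [259.4, 281.4], array([ 557.1, -260. ]))
```

View pics/side4.png

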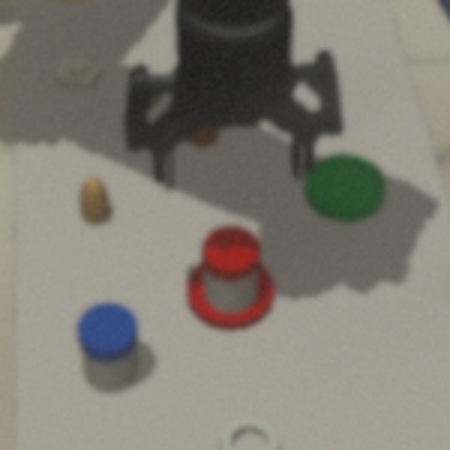

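The red pot is in the red cup: cap at (230,250) and cup ring at (230,290) in the crop, upright and centred within 1 mm. Next is yellow.

```bash
python3 -m inch '[[-5,-30,0,0,1],[-14,-80,0,0,1],[-23,-135,0,0,1],[-32,-190,0,0,1],[-41,-245,0,0,1],[-50,-300,0,0,1],[-60,-355,0,0,1],[-69,-410,0,0,1],[-78,-465,0,0,1],[-87,-520,0,0,1],[-94,-560,0,0,1],[-97,-575,0,0,1]]'; python3 -m inch '[[0,0,0,0,1],[0,0,0,0,1],[0,0,0,0,1]]'
```

```text
t: 14.95
ee_pos: [459.0, 329.6, 127.4]
ee_rot: [179.9, 0.1, 0.2]
force: [-0.2, -0.1, 0.2]
gripper_width: 1.0
t: 15.32
ee_pos: [460.8, 326.6, 128.7]
ee_rot: [180.0, 0.0, -0.1]
force: [0.6, 0.4, 0.1]
gripper_width: 0.995
```

```bash
python3 -m inch '[[0.7,-1,20,0,1],[0.7,-1,40,0,1],[0.7,-1,60,0,1],[0.7,-1,80,0,1],[0.7,-1,93,0,1],[0.7,-1,98,0,1],[0.7,-1,98,0,1],[0.7,-1,98,0,1]]'; python3 -m inch '[[0,0,0,0,0],[0,0,0,0,0],[0,0,0,0,0],[0,0,0,0,0],[0,0,0,0,0],[0,0,0,0,0],[0,0,0,0,0],[0,0,0,0,0]]';python3 -m inch '[[0,0,-5,0,0],[0,0,-15,0,0],[0,0,-30,0,0],[0,0,-50,0,0],[0,0,-70,0,0],[0,0,-90,0,0],[0,0,-100,0,0],[0,0,-100,0,0],[0,0,-100,0,0]]'
```

```text
t: 16.32
ee_pos: [461.6, 329.2, 31.5]
ee_rot: [-180.0, -0.1, -0.0]
force: [-0.3, 0.7, 0.0]
gripper_width: 1.0
t: 17.32
ee_pos: [461.3, 329.2, 31.4]
ee_rot: [-180.0, -0.0, 0.0]
force: [-0.9, -0.5, 5.2]
gripper_width: 0.495
t: 18.45
ee_pos: [460.6, 328.7, 130.2]
ee_rot: [180.0, 0.1, -0.0]
force: [-0.6, 0.2, -0.2]
gripper_width: 0.491
```

```bash
python3 -m inch '[[-1,12,0,0,0],[-3,40,0,0,0],[-5,70,0,0,0],[-7,100,0,0,0],[-9,130,0,0,0],[-11,158,0,0,0],[-12,175,0,0,0],[-12,175,0,0,0],[-12,175,0,0,0],[-12,175,0,0,0]]';  python3 - <<'E'
from h import *
im=eyes.snapshot('side'); cv2.imwrite(f'pics/side5.png',cv2.resize((im[80:230,150:300])[:,:,::-1],None,fx=3,fy=3))
E
python3 -c "
from h import *
print(cen('side','cap',449.4,152.5,105.5)[0])"
```

```text
t: 19.7
ee_pos: [449.1, 154.6, 130.7]
ee_rot: [-180.0, 0.0, 0.1]
force: [-0.3, 0.2, -1.4]
gripper_width: 0.492
[201.00294872 130.3214645 ]
```

View pics/side5.png

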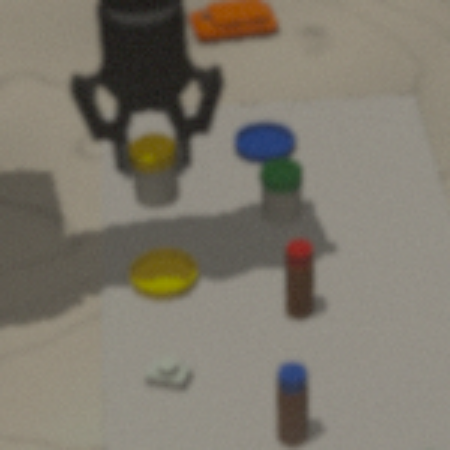

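The yellow pot is held upright at (155,165) in the crop, which is full-frame (201,130) as predicted, above the yellow cup at (165,272).

```bash
python3 -m inch '[[0,0.5,12,0,0],[0,0.5,30,0,0],[0,0.5,50,0,0],[0,0.5,68,0,0],[0,0.5,80,0,0],[0,0.5,86,0,0],[0,0.5,89,0,0],[0,0.5,92,0,0],[0,0.5,94,0,0],[0,0.5,95,0,0],[0,0.5,95,0,0]]'; python3 -m inch '[[0,0,0.5,0,0],[0,0,1,0,0]]'
```

```text
t: 21.12
ee_pos: [449.1, 153.4, 35.9]
ee_rot: [-180.0, -0.0, -0.0]
force: [-0.2, 0.1, -0.6]
gripper_width: 0.495
t: 21.38
ee_pos: [449.4, 153.5, 35.3]
ee_rot: [-180.0, -0.0, -0.0]
force: [-1.6, -0.3, 9.8]
gripper_width: 0.495
```

Contact at the expected height, so I'm releasing.

```bash
python3 -m inch '[[0,0,-0.5,0,0],[0,0,-0.5,0,0.7],[0,0,-0.5,0,1],[0,0,-0.5,0,1],[0,0,-0.5,0,1],[0,0,-0.5,0,1],[0,0,-20,0,1],[0,0,-45,0,1],[0,0,-70,0,1],[0,0,-95,0,1],[0,0,-95,0,1]]'; python3 - <<'E'
from h import *
im=eyes.snapshot('side'); cv2.imwrite(f'pics/side6.png',cv2.resize((im[80:330,150:300])[:,:,::-1],None,fx=2.3,fy=2.3))
for n in('pot_yellow','cup_yellow'):
    r=nets.outline_of('side',n); print(n,r and (r[0]['p'],r[0]['position'],fit([('side',mc(r[0]['mask'])[0])],n[:3],10 if n[:3]=='pot' else 6)[0]))
E
```

```text
t: 22.75
ee_pos: [450.6, 153.7, 131.5]
ee_rot: [-180.0, -0.2, -0.0]
force: [0.3, 0.1, 0.2]
gripper_width: 1.001
pot_yellow (0.72, [202.6, 161.6], array([449.60142011, 148.74025144]))
cup_yellow []
```

View pics/side6.png

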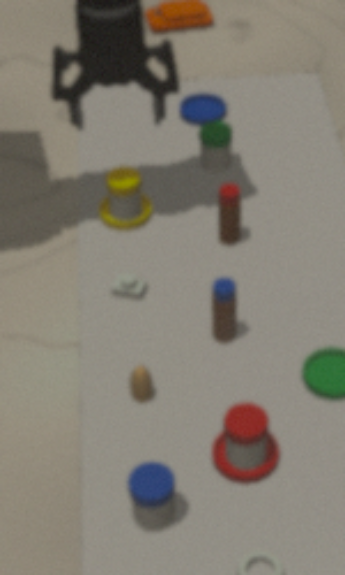

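The yellow pot stands in its cup: cap at (124,180) and ring at (126,210) in the crop. Next is blue.

```bash
python3 -m inch '[[1,25,0,0,1],[2,70,0,0,1],[3,120,0,0,1],[4,170,0,0,1],[5,220,0,0,1],[6,270,0,0,1],[7,320,0,0,1],[9,370,0,0,1],[10,415,0,0,1],[11,448,0,0,1],[11,462,0,0,1],[11,462,0,0,1]]'; python3 -m inch '[[0,0,0,0,1],[0,0,0,0,1]]'
```

```text
t: 24.4
ee_pos: [459.5, -308.3, 128.8]
ee_rot: [-179.9, 0.1, -0.1]
force: [-0.2, -0.0, -0.4]
gripper_width: 1.001
t: 24.65
ee_pos: [460.1, -307.2, 129.8]
ee_rot: [-180.0, 0.0, 0.1]
force: [1.5, -0.1, 0.4]
gripper_width: 1.003
```

```bash
python3 -m inch '[[1,1,20,0,1],[1,1,40,0,1],[1,1,60,0,1],[1,1,80,0,1],[1,1,94,0,1],[1,1,99,0,1],[1,1,99,0,1],[1,1,99,0,1]]'; python3 -m inch '[[0,0,0,0,0],[0,0,0,0,0],[0,0,0,0,0],[0,0,0,0,0],[0,0,0,0,0],[0,0,0,0,0],[0,0,0,0,0],[0,0,0,0,0]]';python3 -m inch '[[0,0,-5,0,0],[0,0,-15,0,0],[0,0,-30,0,0],[0,0,-50,0,0],[0,0,-70,0,0],[0,0,-90,0,0],[0,0,-110,0,0],[0,0,-120,0,0],[0,0,-120,0,0]]'
```

```text
t: 25.65
ee_pos: [461.5, -309.9, 31.5]
ee_rot: [180.0, -0.1, -0.0]
force: [0.3, -0.5, 0.0]
gripper_width: 0.998
t: 26.65
ee_pos: [461.3, -309.8, 31.4]
ee_rot: [180.0, -0.0, -0.0]
force: [-1.1, 1.1, 5.0]
gripper_width: 0.492
t: 27.78
ee_pos: [461.5, -309.9, 151.7]
ee_rot: [179.9, -0.1, -0.0]
force: [0.1, 0.1, -1.1]
gripper_width: 0.494
```

```bash
python3 -m inch '[[3,-20,0,0,0],[8,-55,0,0,0],[14,-95,0,0,0],[20,-135,0,0,0],[26,-175,0,0,0],[32,-215,0,0,0],[38,-255,0,0,0],[44,-295,0,0,0],[50,-335,0,0,0],[56,-370,0,0,0],[60,-395,0,0,0],[62,-405,0,0,0]]'; python3 -m inch '[[3,-18,0,0,0],[8,-50,0,0,0],[14,-90,0,0,0],[20,-130,0,0,0],[26,-170,0,0,0],[32,-210,0,0,0],[38,-245,0,0,0],[42,-264,0,0,0],[43,-271,0,0,0],[43,-271,0,0,0],[43,-271,0,0,0]]';python3 -c "
from h import *
im=eyes.snapshot('side'); cv2.imwrite(f'pics/side7.png',cv2.resize((im[30:180,150:300])[:,:,::-1],None,fx=3,fy=3))
print(cen('side','cap',566,368,126)[0])"
```

```text
t: 29.28
ee_pos: [521.8, 97.4, 149.9]
ee_rot: [-180.0, 0.1, 0.1]
force: [-0.4, -0.5, -0.0]
gripper_width: 0.495
t: 30.65
ee_pos: [566.0, 365.5, 150.7]
ee_rot: [180.0, 0.0, -0.1]
force: [-0.9, 0.2, -0.4]
gripper_width: 0.491
[236.90854317  82.94438569]
```

View pics/side7.png

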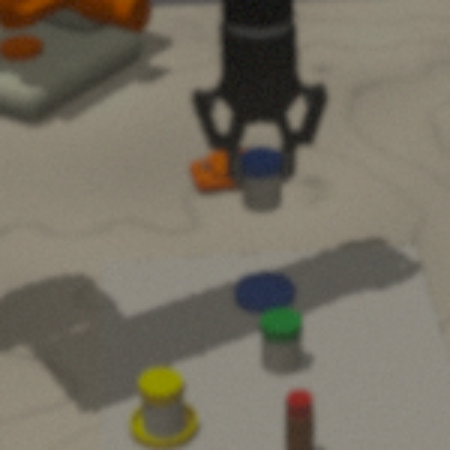

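```bash
python3 -m inch '[[0,-1,12,0,0],[0,-1,32,0,0],[0,-1,54,0,0],[0,-1,76,0,0],[0,-1,94,0,0],[0,-1,104,0,0],[0,-1,108,0,0],[0,-1,111,0,0],[0,-1,113,0,0],[0,-1,114,0,0],[0,-1,114.5,0,0],[0,-1,114.5,0,0]]'; python3 -m inch '[[0,0,0.5,0,0],[0,0,0.5,0,0]]'
```

```text
t: 32.2
ee_pos: [566.2, 367.5, 36.4]
ee_rot: [-180.0, -0.0, -0.0]
force: [0.1, 0.2, -0.7]
gripper_width: 0.496
t: 32.45
ee_pos: [566.1, 367.4, 35.8]
ee_rot: [-180.0, -0.0, -0.0]
force: [-0.2, -0.3, -1.1]
gripper_width: 0.497
```

```bash
python3 -m inch '[[0,0,0.4,0,0],[0,0,0.8,0,0],[0,0,0.8,0,0]]'
```

```text
t: 32.83
ee_pos: [566.2, 367.6, 35.5]
ee_rot: [-180.0, -0.0, -0.0]
force: [-0.5, -0.2, 3.3]
gripper_width: 0.496
```

```bash
python3 -m inch '[[0,0,0,0,0.7],[0,0,0,0,1],[0,0,0,0,1],[0,0,0,0,1],[0,0,0,0,1],[0,0,-20,0,1],[0,0,-45,0,1],[0,0,-70,0,1],[0,0,-95,0,1],[0,0,-95,0,1]]'; python3 - <<'E'
from h import *
im=eyes.snapshot('side'); cv2.imwrite(f'pics/side8.png',cv2.resize((im[60:210,150:300])[:,:,::-1],None,fx=3,fy=3))
im=eyes.snapshot('top')
cv2.imwrite(f'pics/top8.png',cv2.resize((im[110:260,100:250])[:,:,::-1],None,fx=3,fy=3))
for n,z in(('pot_blue',10),('pot_green',6),('pot_yellow',10)):
    r=nets.outline_of('side',n); print(n,r and (r[0]['p'],r[0]['position'],fit([('side',mc(r[0]['mask'])[0])],n[:3],z)[0]))
E
```

```text
t: 34.08
ee_pos: [567.6, 368.2, 132.3]
ee_rot: [-179.9, -0.2, -0.0]
force: [-0.1, 0.3, -0.9]
gripper_width: 1.001
pot_blue (0.59, [239.3, 116.4], array([565.46019238, 365.94483126]))
pot_green (0.86, [245.3, 142.1], array([573.63721075, 239.71798409]))
pot_yellow (0.69, [206.7, 161.2], array([449.24518369, 149.9743394 ]))
```

View pics/side8.png

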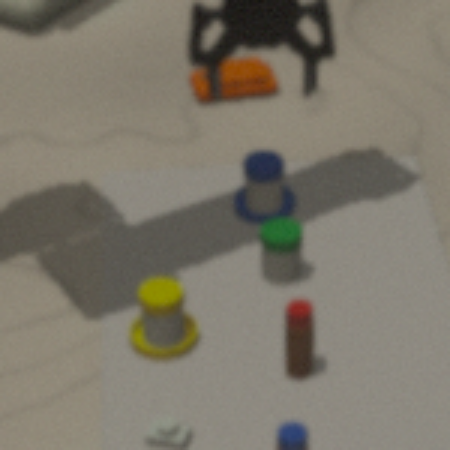

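The blue pot stands in its cup: cap at (264,165) and ring at (264,203) in the crop. Next is green.

```bash
python3 -m inch '[[1,15,0,0,1],[3,45,0,0,1],[4,80,0,0,1],[6,110,0,0,1],[6.5,125,0,0,1],[6.5,125,0,0,1],[6.5,125,0,0,1]]';python3 - <<'E'
from h import *
im=eyes.snapshot('side')
g=(im[...,1].astype(int)-im[...,[0,2]].max(2))[120:165,225:265]>12
ys,xs=np.where(g); c=np.array([xs.mean()+225,ys.mean()+120]); print(g.sum(),c,fit([('side',c)],'cap')[0])
for n,z in(('pot_green',6),):
    r=nets.outline_of('side',n); print(n,r and (r[0]['p'],r[0]['position'],fit([('side',mc(r[0]['mask'])[0])],n[:3],z)[0]))
E
```

```text
t: 35.2
ee_pos: [572.6, 243.1, 130.0]
ee_rot: [-180.0, -0.0, 0.0]
force: [-0.4, -0.7, 0.1]
gripper_width: 1.001
126 [243.44444444 138.01587302] [573.38893819 243.20765106]
pot_green (0.85, [245.4, 142.3], array([573.44290363, 242.15669516]))
```

```bash
python3 -m inch '[[1,0,20,0,1],[1,0,40,0,1],[1,0,60,0,1],[1,0,80,0,1],[1,0,94,0,1],[1,0,99,0,1],[1,0,99,0,1],[1,0,99,0,1]]'; python3 -m inch '[[0,0,0,0,0],[0,0,0,0,0],[0,0,0,0,0],[0,0,0,0,0],[0,0,0,0,0],[0,0,0,0,0],[0,0,0,0,0],[0,0,0,0,0]]';python3 -m inch '[[0,0,-5,0,0],[0,0,-15,0,0],[0,0,-30,0,0],[0,0,-50,0,0],[0,0,-70,0,0],[0,0,-90,0,0],[0,0,-110,0,0],[0,0,-120,0,0],[0,0,-120,0,0]]'
```

```text
t: 36.3
ee_pos: [574.2, 242.7, 31.8]
ee_rot: [-180.0, -0.1, -0.0]
force: [0.8, 0.4, -0.5]
gripper_width: 1.0
t: 37.3
ee_pos: [573.9, 242.5, 31.7]
ee_rot: [-180.0, -0.0, -0.0]
force: [-1.5, -0.2, 4.9]
gripper_width: 0.493
t: 38.42
ee_pos: [574.2, 242.6, 152.1]
ee_rot: [-180.0, -0.1, -0.0]
force: [-0.5, -0.9, -0.9]
gripper_width: 0.49
```

```bash
python3 -m inch '[[4,20,0,0,0],[12,55,0,0,0],[22,97,0,0,0],[32,139,0,0,0],[42,181,0,0,0],[51,223,0,0,0],[60,265,0,0,0],[70,307,0,0,0],[79,346,0,0,0],[86,376,0,0,0],[90,394,0,0,0],[90,394,0,0,0]]'; python3 -m inch '[[0,0,0,0,0],[0,0,0,0,0]]'; python3 - <<'E'
from h import *
im=eyes.snapshot('side'); cv2.imwrite(f'pics/side9.png',cv2.resize((im[130:280,210:360])[:,:,::-1],None,fx=3,fy=3))
g=(im[...,1].astype(int)-im[...,[0,2]].max(2))>12
n,l,s,c=cv2.connectedComponentsWithStats(g.astype(np.uint8))
print([(c[i],s[i,4]) for i in range(1,n) if s[i,4]>60]); print(cen('side','cap',663.7,-150.8,126))
for n,z in(('pot_green',126),('cup_green',6)):
    r=nets.outline_of('side',n); print(n,r and (r[0]['p'],r[0]['position'],fit([('side',mc(r[0]['mask'])[0])],n[:3],z)[0]))
E
```

```text
t: 39.92
ee_pos: [663.0, -153.0, 150.1]
ee_rot: [-180.0, 0.1, -0.1]
force: [-0.6, 0.5, 0.1]
gripper_width: 0.493
t: 40.17
ee_pos: [663.3, -150.2, 151.0]
ee_rot: [-180.0, 0.0, 0.1]
force: [0.1, -0.6, -1.1]
gripper_width: 0.492
[(array([298.63636364, 192.90118577]), np.int32(253)), (array([294.46530612, 241.93061224]), np.int32(490))]
(array([298.93244342, 193.27728115]), 294.98427714407444)
pot_green (0.69, [302.3, 200.4], array([ 663.53975886, -151.10592855]))
cup_green (0.97, [298.1, 242.5], array([ 664.79231666, -151.65722534]))
```

View pics/side9.png

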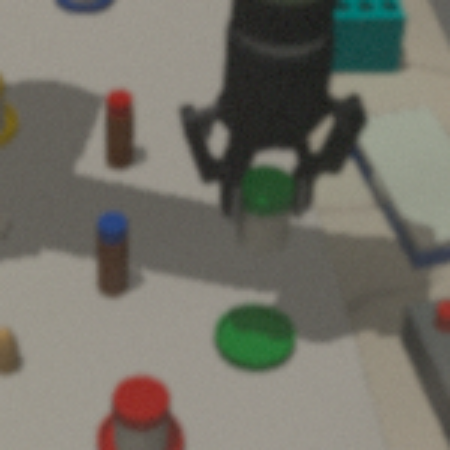

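The green pot is held upright with its cap at (268,190) in the crop, aligned above the green cup at (255,336).

```bash
python3 -m inch '[[0,0,12,0,0],[0,0,32,0,0],[0,0,54,0,0],[0,0,76,0,0],[0,0,94,0,0],[0,0,104,0,0],[0,0,108,0,0],[0,0,111,0,0],[0,0,113,0,0],[0,0,114,0,0],[0,0,115,0,0],[0,0,115,0,0]]'; python3 -m inch '[[0,0,0.5,0,0],[0,0,0.8,0,0]]'
```

```text
t: 41.82
ee_pos: [663.6, -151.6, 36.1]
ee_rot: [180.0, -0.0, -0.0]
force: [1.1, 0.2, -0.2]
gripper_width: 0.499
t: 42.08
ee_pos: [663.8, -151.7, 35.7]
ee_rot: [180.0, -0.0, -0.0]
force: [-1.5, 0.7, 4.0]
gripper_width: 0.491
```

```bash
python3 -m inch '[[0,0,0,0,0.7],[0,0,0,0,1],[0,0,0,0,1],[0,0,0,0,1],[0,0,0,0,1],[0,0,-20,0,1],[0,0,-45,0,1],[0,0,-70,0,1],[0,0,-95,0,1],[0,0,-125,0,1],[0,0,-140,0,1],[0,0,-140,0,1]]'; python3 - <<'E'
from h import *
np.set_printoptions(precision=1,suppress=True)
im=eyes.snapshot('side'); cv2.imwrite(f'pics/side10.png',im[:,:,::-1])
t=eyes.snapshot('top'); cv2.imwrite(f'pics/top10.png',t[:,:,::-1])
for n,xy in dict(pot_red=(557,-248.4),pot_yellow=(449.4,152.5),pot_blue=(566,368.2),pot_green=(663.7,-150.8)).items():
    r=nets.outline_of('side',n); print(n,'cup',xy,r and (round(r[0]['p'],2),fit([('side',mc(r[0]['mask'])[0])],'pot',10)[0]))
E
```

```text
t: 43.58
ee_pos: [664.3, -151.8, 176.2]
ee_rot: [180.0, -0.1, -0.0]
force: [-0.1, -0.2, 0.2]
gripper_width: 1.002
pot_red cup (557, -248.4) (0.59, array([ 557.3, -248. ]))
pot_yellow cup (449.4, 152.5) (0.69, array([449.2, 147.2]))
pot_blue cup (566, 368.2) (0.47, array([565.5, 366.3]))
pot_green cup (663.7, -150.8) (0.61, array([ 662.6, -151.9]))
```

View pics/side10.png

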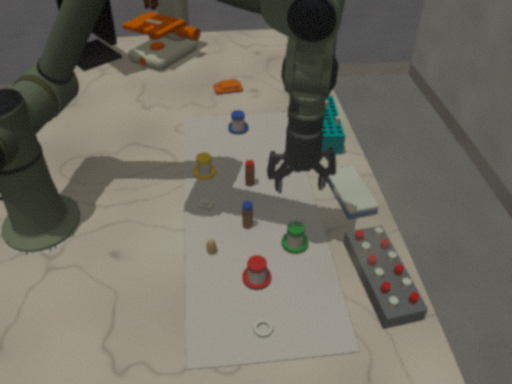

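View pics/top10.png

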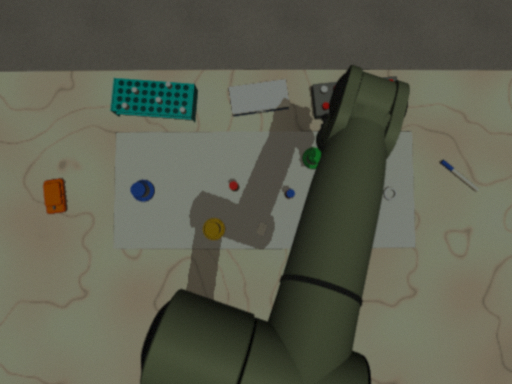

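The side picture shows every pot upright in its own cup: red (257,270), yellow (204,166), blue (237,121), green (295,237). The vials at (250,172) and (247,214) haven't moved. Handing in.

```bash
python3 -c "
from rig import manip
print(manip.job_done())"
```

```text
the job is handed in; nothing more can be done
None
```

I placed all four pots in the cups of their own colours, in the order red, yellow, blue, green, and handed the job in at about 44 s. I gripped each pot by its cap and lowered it until the wrist force showed light contact with the cup floor. Then I opened the fingers and lifted clear.

- **Position:** the last side-camera fits put red, blue and green within about 2 mm of their cups' centres. Yellow came out about 5 mm off in y, still inside the 12 mm limit. I think its outline took in some of the same-coloured ring, because it looks centred in both pictures.
- **Vials:** both still stand where they were in the last pictures. I judged this by eye and did not measure it, as the networks gave poor fits for them in the second measurement at the start.
- **Network misses:**
    - After placing, the yellow cup was not found once, and the red cup was reported 12 mm off while its pot sat on it.
    - The first readings of the green pot differed by up to 10 mm, so I measured it again before grasping.
- **Top view:** in the last top picture the arm hid the red pot, so its final check is from the side camera only.

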